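# Latch the lifting hook onto the blue basket's bar

## Robot

A 6-joint arm with a two-finger parallel gripper is mounted at the origin on a cart in front of the work surface, level with it; the furniture and walls round the work are solid. World frame = base frame: x ahead of the robot, y to its left, z up, the work surface at z = 0. Lengths are in mm, angles in rad, forces in N, time in s.
With the tool pointing down it reaches from about 275 to 750 mm from the base axis. Payload 10.2 kg.
Tool frame: the origin (TCP) lies at the very end of the fingers, on their centre line; the grasp point (between the pads) lies 19 mm behind it; z points along the fingers, y is the line along which they close (so a half turn about z gives the same grasp; the last joint's range is limited). The gripper opens to 85 mm and grips with 20 to 120 N. Pads are 22 mm wide; open, the fingers measure 114 mm over their backs; the gripper's body (76 mm by 85 mm) begins 54 mm behind the grasp point. The pads swing forward as they close: fully open they stand 13 mm farther back than shut.
Start: joints at [1.003, 0.313, 1.498, -0, 1.331, -0.223], TCP at [177.467, 494.102, 231.294] pointing down, gripper open.
Joint ranges: [-2.94, 2.94], [-0.97, 2.17], [0.19, 2.56], [-1.23, 4.37], [0.02, 3.11], [-2.88, 2.88]. Speed limits (rad/s): [2.39, 2.39, 3.01, 3.14, 3.14, 3.14].

## Interface

Orientations are given as a unit quaternion [w, x, y, z].
In Python, from rig import ctrl, optics gives the robot as it stands. The module is installed in compiled form; this text tells all that it offers.
- The arm moves only by the shell command python3 -m handwheel 'ROWS' [FORCE]. ROWS is JSON, a list that holds one entry, the list of rows, each a list of 5 numbers: the gripper command: -1 is fully open, 1 is shut, values between are in proportion, then the shift along the world's x, y, z in units of 50 mm (1.0 is 50 mm), then the turn about the world's z in units of 8 degrees (1.0 is 8 degrees). In form: [[[gripper, tx, ty, tz, twist], ...]]. A call has 1 to 10 rows; each row shifts and turns the commanded pose from where the row before left it; what a row does not reach is not made up. A row lasts 1/10 s, in which the tool goes at most 50 mm and 8.59 degrees, less where a joint would pass 70% of its speed; a pose out of reach is approached as far as the arm can. A call is refused whole if a number of a shift passes 1 or a number of a turn 1, either way. A call with a gripper value outside its range is refused whole. The fingers move at their own pace and stop on an object; FORCE is the grip in N (left out, the last holds). Time passes only in rows, so rows that do not move let the fingers close. It gives the time, the measured TCP pose, the force, the opening and the grip force at its end, in the units of the state.
- ctrl.sense(): the state, without advancing time (a new reading comes with each control period).
- optics.capture(name): name is "scene" or "top" or "wrist"; returns a dict with "img" (480x640x3 uint8, blue, green, red), "K" (3x3 intrinsics, pixels), "R" (3x3) and "t" (3): a world point X has camera coordinates R X + t. Camera axes: x right, y down, z forward; pixel columns grow to the right and rows downward; lengths in mm; the calibration is good to about 2 mm. A picture is of the moment at which its call begins. There is no depth.
- ctrl.finish_job(): hands the job in; it is judged then, once.
The state is a dict: "time_s": time; "joints": joint angles; "dq": joint speeds; "tau": joint torques, N m; "eef_pos": TCP position; "ee_rot": TCP orientation; "force": force on the tool from outside, world axes, zero at the start; "wrist_torque": the same for the moment, N m; "grip_width": opening from 0.0 (shut) to 1.0 (fully open); "grip_force": force on a finger pad.
Only numpy, scipy, OpenCV 4.12 (cv2) and the standard library are available. Lean on these libraries where they do the work, as an engineer would, in place of code of your own. Each camera call takes 0.05 s, during which the arm holds its last target. There are 200 camera calls.

## Task

Take the lifting hook by its orange grip and push its mouth straight down onto the lifting bar of the blue basket, between the two blue collars, until the red sprung latch flips shut under the bar. Let go and leave the hook hanging upright on the bar, latched, with the bar up in the crown of the hook; the green basket is not to be hooked.

Things in the scene. Friction and masses are not known exactly. Their poses are not given: they have to be found in the camera images.
- lifting_hook: Loose aluminium hook, 0.18 kg: inverted U 65 (x) x 32 (y) x 133 mm, standing mouth down. Origin: centre of underside, z up. Orange grip on top, 26 mm (x) x 30 mm (y), z 93-133 mm: pinch across x at z 116 mm. Mouth 34 mm wide in x, open below and through along y; the bar must lie along hook y, either way round. Vee crown: a 10 mm bar fully home is at x 0, z 70 mm. Hangs upright by itself.
- hook_latch (a joint): Red sprung tongue, 40 x 15 x 4 mm, across the lifting hook's mouth, hinged at its -x jaw 14 mm above the underside. 0 = shut, level (cannot swing down and out); the bar pushes it up into the mouth, to at most 1.5 rad, against 3 to 7 N. It springs back to 0 once the bar's centre is about 42 mm above the hinge, before the bar is home.
- blue_bar (a point): Middle of the blue basket's lifting bar: steel, 10 mm thick, level, along point y, 118 mm above the worktop. White basket 132 (x) x 172 (y) x 53 mm, heavy, does not move, tubes in it up to 36 mm high. Blue straps 127 mm high hold the bar at y +-77 mm; two blue collars, 22 mm across, at y +-36 to +-44 mm: the hook goes between them.
- green_bar (a point): Middle of the bar of the other basket, same sizes and axes, with green straps and collars; fixed too, not to be hooked.
Mind the look-alikes: they are no part of the job. What is shaped like the lifting_hook but pink or turquoise is not meant.

How it is judged (in metres and radians):
At the end, for the whole second after the job is handed in: The blue basket's bar lies in the hook's mouth: its middle within 17 mm of the hook's centre across the mouth, 50 to 85 mm above the hook's underside and within 35 mm of its axis; the latch is shut to 0.15 rad; the hook hangs within 20 degrees of upright, at rest (under 30 mm/s) (value of joint hook_latch below 0.15 rad and z of blue_bar in the frame of lifting_hook between 0.05 and 0.085 m and x of blue_bar in the frame of lifting_hook between -0.017 and 0.017 m and horizontal distance between blue_bar and lifting_hook below 0.035 m and angle between lifting_hook's own z axis and vertical below 0.35 rad and linear speed of lifting_hook below 0.03 m/s); the robot touches nothing.
It also fails if it takes over 32 s, if anything falls off the work surface, if the arm or the gripper's body presses on something with over 40 N, if the wrist force passes 120 N, or if a joint passes its speed limit or range.

## Working session

There is one attempt and no reset: what is moved stays moved. The work goes in short steps, Python scripts to look and compute and a shell command to move; the robot and the scene stay as the last step left them, time stands still between calls to the robot, and variables do not carry over. Pictures are saved under pics/ and viewed, at most 10 in all, crops included, and the job is handed in when it is done.

```bash
mkdir -p pics; cat > h.py <<'E'
import numpy as np,cv2
from rig import ctrl,optics
def cap(n):
    c=optics.capture(n); return {k:np.array(c[k]) for k in('img','K','R','t')}
def ray(c,u,v,z):
    d=c['R'].T@np.linalg.inv(c['K'])@np.array([u,v,1.]); o=-c['R'].T@c['t'].ravel()
    return o+d*(z-o[2])/d[2]
def proj(c,X):
    p=c['K']@(c['R']@np.array(X,float)+c['t'].ravel()); return p[:2]/p[2]
E
python3 - <<'E'
from h import *
for n in('scene','top'):
    c=cap(n); cv2.imwrite(f'pics/{n}0.png',c['img']); np.savez(f'{n}.npz',**c)
    print(n,-c['R'].T@c['t'].ravel(),c['R'][2])
s=ctrl.sense();print(s['time_s'],s['ee_rot'],s['grip_width'])
E
```

```text
scene [ 125.79053105 -673.43712782  491.90089281] [ 0.4285751   0.77539767 -0.46376916]
top [ 448.09842201  -13.65230475 1134.18878414] [ 0.0415755   0.02692366 -0.99877254]
0.1 [-2.17615222e-04  1.71552364e-01  9.85174835e-01 -5.32355028e-04] 1.0025262146591498
```

View pics/scene0.png

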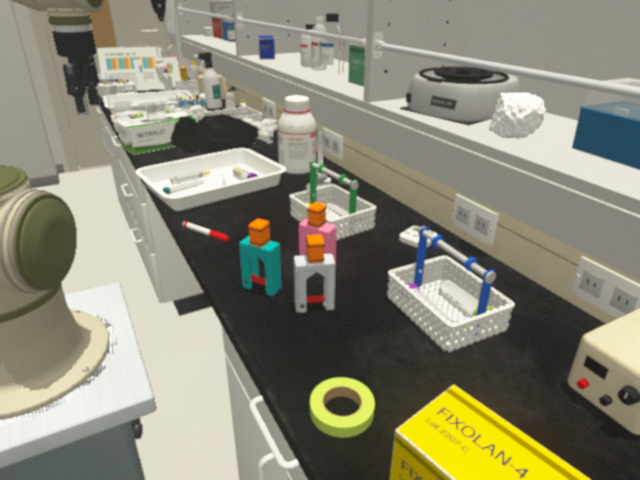

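View pics/top0.png

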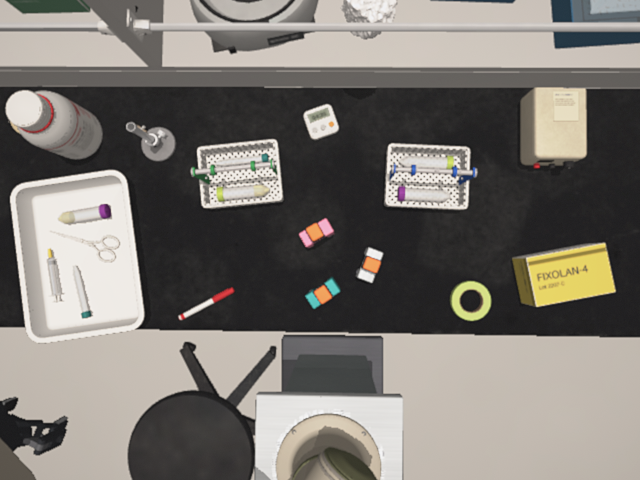

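Candidates for the hook:
- Aluminium hook with orange grip: scene (315,280), top (370,265). This is the one I choose.
- Turquoise hook: scene (260,265), top (323,293). Look-alike.
- Pink hook: scene (318,228), top (316,233). Look-alike.

The blue basket is at top (428,175) and the green one at top (240,172). Next I measure the hook and the blue bar.

```bash
python3 - <<'E'
from h import *
c=dict(np.load('top.npz'));im=c['img'];hsv=cv2.cvtColor(im,cv2.COLOR_BGR2HSV)
def blobs(m,x0,y0,x1,y1,mn=6):
    r=np.zeros_like(m);r[y0:y1,x0:x1]=m[y0:y1,x0:x1]
    n,l,s,ce=cv2.connectedComponentsWithStats(r);return [(ce[i].round(1),s[i,4],cv2.minAreaRect(np.argwhere(l==i)[:,::-1].astype(np.float32))) for i in range(1,n) if s[i,4]>=mn]
org=cv2.inRange(hsv,(5,150,120),(18,255,255))
for b in blobs(org,350,240,392,290): print('orange',b,ray(c,*b[0],133).round(1))
m=(im.max(2)>70).astype(np.uint8)
for b in blobs(m,350,240,392,290,50): 
    print('body',b); 
    print([ray(c,*p,93).round(1)[:2] for p in cv2.boxPoints(b[2])])
bl=cv2.inRange(hsv,(105,130,60),(125,255,255))
for b in blobs(bl,375,135,485,215): print('blue',b[0],b[1],ray(c,*b[0],120).round(1))
s=dict(np.load('scene.npz'));hs=cv2.cvtColor(s['img'],cv2.COLOR_BGR2HSV)
for b in blobs(cv2.inRange(hs,(5,150,120),(18,255,255)),300,230,335,262): print('orange scene',b[0],b[1],ray(s,*b[0],118).round(1))
for b in blobs(cv2.inRange(hs,(105,130,60),(125,255,255)),380,210,520,330): print('blue scene',b[0],b[1],ray(s,*b[0],118).round(1))
a=cv2.resize(im[130:300,300:490],None,fx=4,fy=3.5,interpolation=2);cv2.imwrite('pics/crop.png',cv2.resize(im[210:310,290:400],None,fx=5,fy=5))
e=ctrl.sense();print(e['eef_pos'])
E
```

```text
orange (array([371.4, 264.4]), np.int32(199), ((371.4109802246094, 264.40411376953125), (16.034637451171875, 12.406362533569336), 20.556047439575195)) [436.3 -78.8 133. ]
body (array([369.8, 264.7]), np.int32(603), ((369.5893859863281, 264.53765869140625), (20.033443450927734, 33.80946731567383), 22.833656311035156))
[array([411.7, -46.5]), array([474.4, -72.1]), array([ 459.3, -109.1]), array([396.7, -83.5])]
blue [412.9 169.5] 30 [ 623.  -159.2  120. ]
blue [454.2 171.3] 36 [ 620.1 -239.6  120. ]
blue [467.8 176. ] 66 [ 611.1 -266.1  120. ]
blue [390.8 175.3] 6 [ 611.2 -116.1  120. ]
orange scene [314.9 247.5] 432 [436.3 -84.1 118. ]
blue scene [420.5 256.3] 348 [ 569.6 -185.4  118. ]
blue scene [436.5 240.3] 71 [ 627. -156.  118.]
blue scene [470.1 262. ] 83 [ 626.3 -234.5  118. ]
blue scene [489.8 270.3] 16 [ 635.2 -266.2  118. ]
blue scene [483.7 297.4] 225 [ 575.4 -313.1  118. ]
[177.36007373 493.89891486 230.78689962]
```

View pics/crop.png

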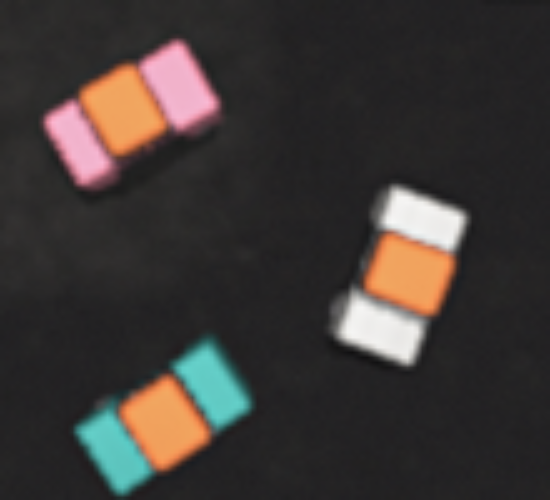

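The crop shows three hooks. The white/aluminium one with the orange grip, at crop (410,275), is the right one. It sits near (436,-80) with its x axis at about -22°. Moving above it.

```bash
python3 -m handwheel '[[[-1,0.37,-0.82,0,-0.82],[-1,0.37,-0.82,0,-0.82],[-1,0.37,-0.82,0,-0.82],[-1,0.37,-0.82,0,-0.82],[-1,0.37,-0.82,0,-0.82],[-1,0.37,-0.82,0,-0.82],[-1,0.37,-0.82,0,-0.82]]]' 60
python3 -m handwheel '[[[-1,0.37,-0.82,0,-0.82],[-1,0.37,-0.82,0,-0.82],[-1,0.37,-0.82,0,-0.82],[-1,0.37,-0.82,0,-0.82],[-1,0.37,-0.82,0,-0.82],[-1,0.37,-0.82,0,-0.82],[-1,0.37,-0.82,0,-0.82],[-1,0,0,0,0],[-1,0,0,0,0]]]'
python3 - <<'E'
from h import *
c=cap('wrist');cv2.imwrite('pics/w1.png',c['img']);np.savez('w1.npz',**c)
print(-c['R'].T@c['t'].ravel(),c['R'][2])
s=ctrl.sense();print(s['joints'],s['eef_pos'],s['force'],s['time_s'])
E
```

```text
time_s: 0.8
eef_pos: [307.1, 205.4, 231.2]
ee_rot: [0.0, 0.544, 0.839, 0.0]
force: [0.7, 1.0, -0.1]
grip_width: 1.002
grip_force: 0.0
time_s: 1.7
eef_pos: [436.2, -80.2, 230.8]
ee_rot: [-0.001, 0.827, 0.562, -0.0]
force: [-1.0, -0.3, -0.6]
grip_width: 1.0
grip_force: 0.0
[460.2747743  -17.78594797 372.95689234] [-0.09902719 -0.24605691 -0.96418339]
[-4.45829285e-01  1.32230014e-01  1.72604179e+00  2.06258029e-04
  1.28443467e+00 -6.96683763e-02] [436.07597931 -79.45459364 230.96511988] [-0.75476046  0.09382571  0.18814555] 1.75
```

View pics/w1.png

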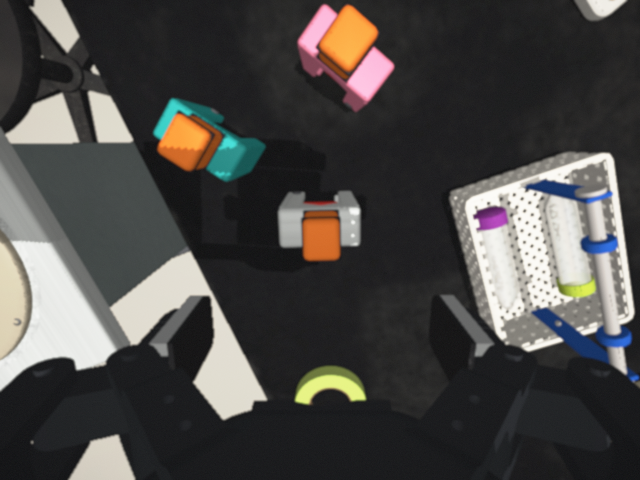

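The wrist view shows the aluminium hook with its red latch at (320,205), centred between the fingers, with the orange top at about (321,237). The turquoise hook is at (205,140), the pink at (345,55), and the blue bar is on the right at (605,275). Checking position and yaw numerically.

```bash
python3 - <<'E'
from h import *
c=dict(np.load('w1.npz'));im=c['img'];hsv=cv2.cvtColor(im,cv2.COLOR_BGR2HSV)
m=cv2.inRange(hsv,(3,150,80),(20,255,255));m[:,:280]=0;m[:,365:]=0;m[:190]=0;m[275:]=0
x=cv2.boundingRect(m);print(x,np.argwhere(m)[:,1].mean())
r=m[:,:]; 
for v in range(x[1],x[1]+x[3],4):
    u=np.where(m[v])[0]; 
    if len(u):print(v,u.min(),u.max(),im[v,320])
# lower edge line: top far face
for u in(304,321,337):
    v=np.where(m[:,u])[0].max(); print('far edge',u,v,ray(c,u,v,133).round(1))
for w in('pred',):
    for yaw in(-21,):
        a=np.deg2rad(yaw)
        for sx,sy in((13,15),(-13,15),(-13,-15),(13,-15)):
            print(proj(c,[436+sx*np.cos(a)-sy*np.sin(a),-80+sx*np.sin(a)+sy*np.cos(a),133]).round(1))
# blue collars
b=cv2.inRange(hsv,(105,130,60),(125,255,255));n,l,s,ce=cv2.connectedComponentsWithStats(b)
for i in range(1,n):
    if s[i,4]>40:print('blue',ce[i].round(1),s[i,4],ray(c,*ce[i],120).round(1))
E
```

```text
(302, 211, 39, 50) 320.88638920134986
211 314 334 [ 42  69 124]
215 305 336 [ 27  72 143]
219 304 337 [ 31  81 160]
223 303 338 [ 41 106 208]
227 303 338 [ 45 112 217]
231 303 338 [ 44 112 217]
235 303 339 [ 43 111 216]
239 303 339 [ 44 111 216]
243 303 339 [ 43 109 215]
247 303 340 [ 43 109 214]
251 303 340 [ 42 108 213]
255 303 340 [ 41 107 212]
259 305 337 [ 36  86 170]
far edge 304 258 [419.4 -87.5 133. ]
far edge 321 260 [429.9 -93.2 133. ]
far edge 337 259 [440.5 -96.6 133. ]
[341.1 218.3]
[302.7 218.8]
[303.8 260.8]
[341.  260.4]
blue [563.7 190.4] 598 [ 604.4 -112.2  120. ]
blue [599.5 245. ] 432 [ 620.4 -161.3  120. ]
blue [573.3 337.2] 1160 [ 587.9 -229.1  120. ]
blue [614.9 338. ] 498 [ 617.9 -241.8  120. ]
blue [632.5 375.4] 106 [ 625.3 -281.1  120. ]
```

The predicted grip corners match the picture to 1–2 px. Descending and gripping.

```bash
python3 -m handwheel '[[[-1,0,0,-0.6,0],[-1,0,0,-0.6,0],[-1,0,0,-0.6,0],[-1,0,0,-0.5,0],[-1,0,0,-0.37,0],[-1,0,0,0,0]]]' 60
python3 -m handwheel '[[[1,0,0,0,0],[1,0,0,0,0],[1,0,0,0,0],[1,0,0,0,0],[1,0,0,0,0],[1,0,0,0,0],[1,0,0,0,0],[1,0,0,0,0]]]' 60
```

```text
time_s: 2.35
eef_pos: [435.1, -78.2, 96.3]
ee_rot: [-0.002, 0.826, 0.563, -0.001]
force: [-1.0, -0.0, -0.0]
grip_width: 1.0
grip_force: 0.0
time_s: 3.15
eef_pos: [436.7, -80.0, 98.5]
ee_rot: [0.0, 0.827, 0.562, 0.0]
force: [-1.3, 1.6, 7.1]
grip_width: 0.295
grip_force: 58.9
```

```bash
python3 -m handwheel '[[[1,0,0,0.3,0],[1,0,0,0.6,0],[1,0,0,0.6,0],[1,0,0,0.6,0],[1,0,0,0.6,0],[1,0,0,0.3,0],[1,0,0,0,0]]]' 60
python3 -m handwheel '[[[1,0.4,-0.3,0,0.3],[1,0.6,-0.4,0,0.4],[1,0.6,-0.4,0,0.4],[1,0.6,-0.4,0,0.4],[1,0.6,-0.4,0,0.4],[1,0.6,-0.4,0,0.4],[1,0.28,-0.1,0,0.15],[1,0,0,0,0],[1,0,0,0,0],[1,0,0,0,0]]]' 60
python3 - <<'E'
from h import *
for n in('wrist','scene','top'):
    c=cap(n);np.savez(n+'2.npz',**c)
    cv2.imwrite(f'pics/{n}2.png',c['img'])
a=cv2.imread('pics/scene2.png')[100:350,340:540];b=cv2.imread('pics/top2.png')[120:230,360:500]
cv2.imwrite('pics/both2.png',np.hstack([cv2.resize(a,(400,500)),cv2.resize(b,(400,314)) if 0 else cv2.resize(b,(400,500))]))
E
```

```text
time_s: 3.85
eef_pos: [437.0, -80.2, 249.4]
ee_rot: [0.002, 0.827, 0.562, 0.001]
force: [1.0, -1.2, -3.4]
grip_width: 0.294
grip_force: 59.3
time_s: 4.85
eef_pos: [619.8, -199.4, 247.6]
ee_rot: [-0.0, 0.719, 0.695, -0.0]
force: [0.2, -0.2, -1.8]
grip_width: 0.294
grip_force: 59.7
```

View pics/wrist2.png

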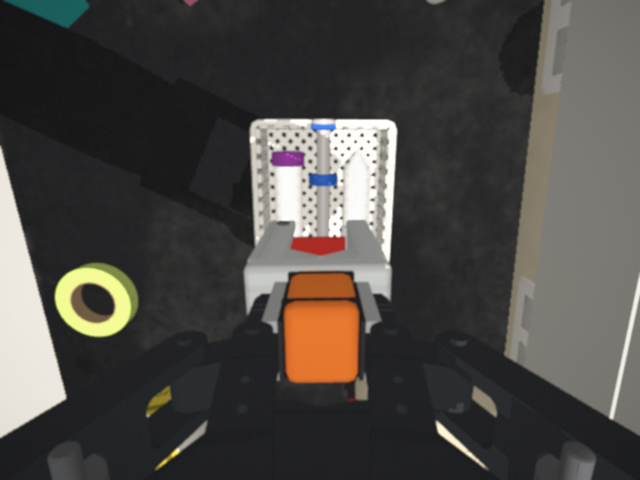

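View pics/both2.png

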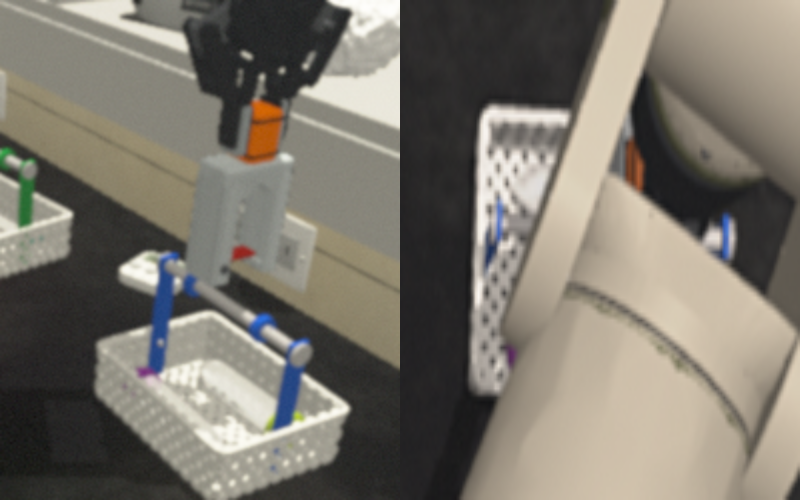

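The wrist view shows the hook held upright, with the red latch at (318,245). The bar is at column 323, with one collar at (323,180) and the strap top at (323,127). The scene crop shows the hook above the bar. Measuring the offset now.

```bash
python3 - <<'E'
from h import *
c=dict(np.load('wrist2.npz'));im=c['img'];hsv=cv2.cvtColor(im,cv2.COLOR_BGR2HSV)
s=ctrl.sense();T=np.array(s['eef_pos']);print(T,s['ee_rot'])
b=cv2.inRange(hsv,(100,120,50),(128,255,255));n,l,st,ce=cv2.connectedComponentsWithStats(b)
for i in range(1,n):
    if st[i,4]>30 and 290<ce[i][0]<360:print('blue',st[i],ce[i].round(1),ray(c,*ce[i],120).round(1))
for v in(145,155,165,198,206,214):print(v,im[v,308:340].mean(1).astype(int).tolist())
o=cv2.inRange(hsv,(3,150,170),(20,255,255));print('orange top',cv2.boundingRect(o[290:390]),)
z=T[2]+36
a=np.deg2rad(-1.95)
for sx,sy in((13,15),(-13,15),(-13,-15),(13,-15)):print(proj(c,[T[0]+sx*np.cos(a)-sy*np.sin(a),T[1]+sx*np.sin(a)+sy*np.cos(a),z]).round(1))
r=cv2.inRange(hsv,(0,150,80),(4,255,255));r[:225]=0;r[265:]=0;x=cv2.boundingRect(r);print('red',x)
g=cv2.cvtColor(im,cv2.COLOR_BGR2GRAY)
print('shoulder',g[270,235:260].tolist(),g[270,380:400].tolist())
for p in([-32.5,16,93],[32.5,16,93]):
    print(proj(c,[T[0]+p[0]*np.cos(a)-p[1]*np.sin(a),T[1]+p[0]*np.sin(a)+p[1]*np.cos(a),T[2]-97+p[2]]).round(1))
E
```

```text
[ 620.08697713 -199.5604067   248.21936356] [1.80255073e-04 7.19307393e-01 6.94691902e-01 5.84338733e-05]
blue [311 125  24   6 107] [322.6 126.8] [ 622.5 -123.8  120. ]
blue [310 174  26  12 267] [322.5 179.5] [ 621.2 -161.   120. ]
145 [193, 180, 187, 196, 204, 210, 211, 203, 182, 160, 156, 162, 167, 175, 184, 190, 186, 177, 169, 164, 163, 195, 242, 254, 254, 254, 253, 253, 254, 253, 254, 254]
155 [213, 215, 213, 213, 210, 198, 165, 126, 114, 137, 154, 163, 169, 175, 184, 190, 185, 177, 168, 163, 154, 142, 139, 166, 197, 212, 220, 233, 246, 252, 253, 251]
165 [212, 209, 205, 204, 206, 208, 201, 184, 160, 152, 156, 162, 169, 175, 183, 189, 184, 175, 168, 163, 158, 163, 183, 204, 213, 214, 213, 213, 212, 212, 219, 229]
198 [170, 124, 112, 142, 181, 204, 213, 206, 188, 162, 157, 163, 170, 176, 182, 184, 179, 173, 168, 161, 159, 169, 191, 208, 202, 172, 126, 116, 148, 182, 207, 213]
206 [212, 214, 213, 213, 210, 198, 168, 129, 118, 139, 155, 163, 170, 174, 181, 183, 178, 172, 167, 160, 152, 149, 169, 196, 210, 213, 213, 213, 215, 221, 221, 196]
214 [206, 198, 193, 197, 208, 214, 212, 204, 182, 160, 156, 164, 169, 175, 180, 182, 178, 172, 165, 160, 161, 181, 206, 214, 212, 202, 204, 229, 249, 254, 254, 254]
orange top (285, 0, 73, 92)
[365.7 309.4]
[284.1 309.5]
[286.7 389.8]
[362.9 389.7]
red (291, 237, 53, 18)
shoulder [53, 52, 53, 50, 50, 51, 50, 60, 90, 128, 157, 170, 175, 178, 180, 180, 182, 181, 182, 181, 181, 182, 181, 182, 182] [188, 188, 189, 189, 188, 189, 188, 184, 181, 172, 153, 116, 69, 40, 37, 38, 36, 38, 35, 39]
[247.4 264.7]
[400.5 264.5]
```

```bash
python3 - <<'E'
from h import *
c=dict(np.load('wrist2.npz'));im=c['img'];g=cv2.cvtColor(im,cv2.COLOR_BGR2GRAY)
cv2.imwrite('pics/wc2.png',cv2.resize(im[205:305,230:410],None,fx=4,fy=4,interpolation=2))
T=np.array([620.1,-199.6,248.2]);a=np.deg2rad(-1.95)
for p in([-32.5,16,0],[-17,16,0],[0,16,0],[17,16,0],[32.5,16,0],[-17,16,14],[17,16,14],[-13,15,93],[13,15,93]):
    print(p,proj(c,[T[0]+p[0]*np.cos(a)-p[1]*np.sin(a),T[1]+p[0]*np.sin(a)+p[1]*np.cos(a),T[2]-98+p[2]]).round(1))
E
```

```text
[-32.5, 16, 0] [274.8 218.2]
[-17, 16, 0] [297.8 218.2]
[0, 16, 0] [323.  218.1]
[17, 16, 0] [348.2 218.1]
[32.5, 16, 0] [371.2 218.1]
[-17, 16, 14] [296.4 222.8]
[17, 16, 14] [349.8 222.7]
[-13, 15, 93] [293.6 266.1]
[13, 15, 93] [354.4 266. ]
```

View pics/wc2.png

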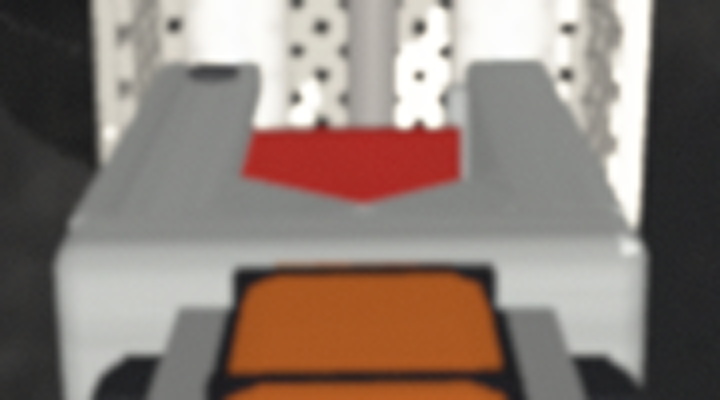

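The jaw centre at column 320.8 is about 1.5 mm short of the bar at column 322.3, well within the mouth's margin. Small correction, then push down.

```bash
python3 -m handwheel '[[[1,0.03,-0.04,0,0],[1,0,0,-0.3,0],[1,0,0,-0.3,0],[1,0,0,-0.2,0],[1,0,0,-0.2,0],[1,0,0,-0.1,0],[1,0,0,0,0]]]' 80
python3 -m handwheel '[[[1,0,0,-0.15,0],[1,0,0,-0.15,0],[1,0,0,-0.15,0],[1,0,0,-0.15,0],[1,0,0,0,0]]]'
python3 -m handwheel '[[[1,0,0,-0.1,0],[1,0,0,-0.1,0],[1,0,0,-0.1,0],[1,0,0,0,0],[1,0,0,0,0]]]'
```

```text
time_s: 5.7
eef_pos: [621.8, -202.0, 193.1]
ee_rot: [0.0, 0.719, 0.695, -0.0]
force: [-3.3, 0.3, 4.3]
grip_width: 0.288
grip_force: 81.7
time_s: 6.2
eef_pos: [621.6, -201.6, 161.1]
ee_rot: [-0.001, 0.719, 0.695, -0.0]
force: [0.2, 0.3, -1.5]
grip_width: 0.292
grip_force: 82.0
time_s: 6.7
eef_pos: [622.0, -201.9, 147.7]
ee_rot: [-0.0, 0.719, 0.695, 0.0]
force: [0.3, -0.4, -1.7]
grip_width: 0.29
grip_force: 82.0
```

```bash
python3 -m handwheel '[[[1,0,0,-0.03,0],[1,0,0,0,0],[1,0,0,0,0]]]'
python3 - <<'E'
from h import *
c=cap('scene');w=cap('wrist')
cv2.imwrite('pics/both3.png',np.hstack([cv2.resize(c['img'][150:350,390:510],(360,600)),cv2.resize(w['img'][150:350,240:400],(440,600))]))
E
```

```text
time_s: 7.0
eef_pos: [622.0, -201.9, 146.4]
ee_rot: [0.0, 0.719, 0.695, 0.0]
force: [0.4, -0.1, -1.6]
grip_width: 0.293
grip_force: 82.0
```

View pics/both3.png

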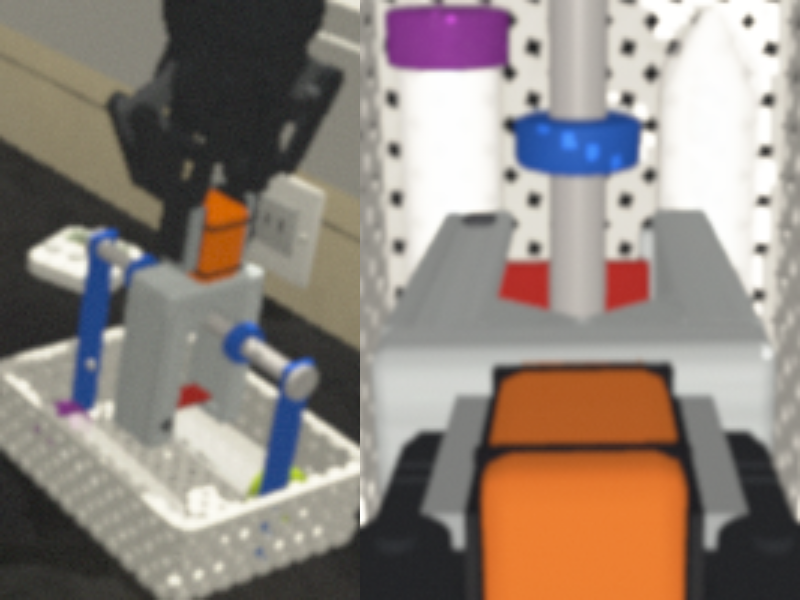

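The bar sits in the crown with the red latch level below it, the bar centred between the jaws, and the hook between the collars. Releasing and backing off upward.

```bash
python3 -m handwheel '[[[0.2,0,0,0,0],[0,0,0,0,0],[-0.3,0,0,0,0],[-0.3,0,0,0,0],[-0.3,0,0,0,0],[-0.3,0,0,0,0]]]'
python3 -m handwheel '[[[-0.3,0,0,0.2,0],[-0.3,0,0,0.4,0],[-0.3,0,0,0.6,0],[-0.3,0,0,0.6,0],[-0.3,0,0,0.6,0],[-0.3,0,0,0,0],[-0.3,0,0,0,0],[-0.3,0,0,0,0],[-0.3,0,0,0,0],[-0.3,0,0,0,0]]]'
python3 -m handwheel '[[[-0.3,0,0,0,0],[-0.3,0,0,0,0],[-0.3,0,0,0,0],[-0.3,0,0,0,0],[-0.3,0,0,0,0],[-0.3,0,0,0,0],[-0.3,0,0,0,0],[-0.3,0,0,0,0],[-0.3,0,0,0,0],[-0.3,0,0,0,0]]]'
python3 - <<'E'
from h import *
c=cap('scene');w=cap('wrist')
cv2.imwrite('pics/both4.png',np.hstack([cv2.resize(c['img'][150:350,390:510],(360,600)),cv2.resize(w['img'][100:400,200:440],(440,550))]) if 0 else np.hstack([cv2.resize(c['img'][150:350,390:510],(360,600)),cv2.resize(w['img'][100:400,200:440],(440,600))]))
E
```

```text
time_s: 7.7
eef_pos: [622.0, -201.9, 146.3]
ee_rot: [0.0, 0.719, 0.695, 0.0]
force: [-0.0, 0.4, 0.5]
grip_width: 0.652
grip_force: 0.0
time_s: 8.7
eef_pos: [621.8, -201.9, 265.5]
ee_rot: [-0.001, 0.719, 0.695, -0.0]
force: [0.0, -0.4, -0.5]
grip_width: 0.651
grip_force: 0.0
time_s: 9.7
eef_pos: [622.0, -201.9, 266.3]
ee_rot: [0.0, 0.719, 0.695, -0.0]
force: [-0.1, 0.7, 0.2]
grip_width: 0.646
grip_force: 0.0
```

View pics/both4.png

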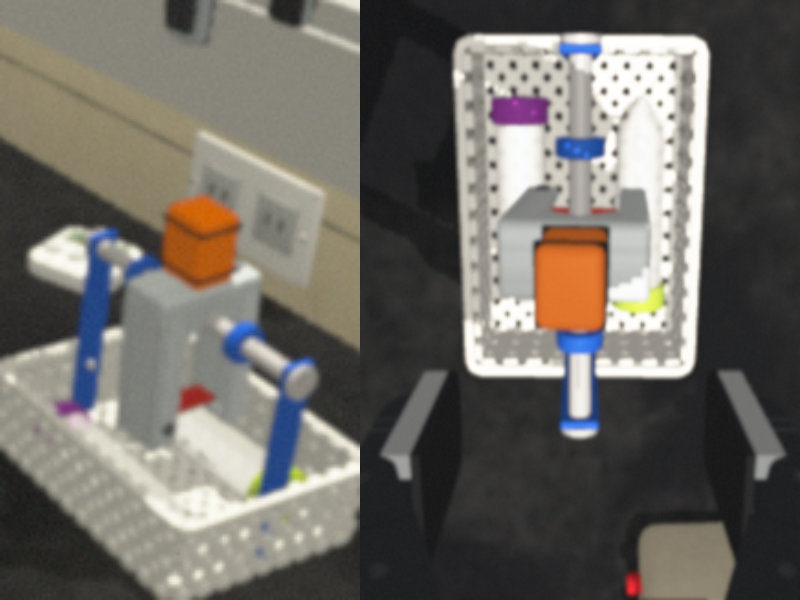

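The hook hangs upright and latched on the blue bar between the collars, and the gripper is clear.

```bash
python3 -c "
from rig import ctrl
print(ctrl.finish_job())"
```

```text
the job is handed in; nothing more can be done
None
```

I handed the job in at about 10 s: the last pictures show the aluminium hook hanging upright and latched on the blue bar between the collars, with the gripper clear; finish_job returned no verdict.

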